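# Nip a slim book square against the lays of a lever press

## Robot

A 6-joint arm with a two-finger parallel gripper is mounted at the origin on a cart in front of the work surface, level with it; the furniture and walls round the work are solid. World frame = base frame: x ahead of the robot, y to its left, z up, the work surface at z = 0. Lengths are in m, angles in degrees, forces in N, time in s.
With the tool pointing down it reaches from about 0.375 to 0.9 m from the base axis. Payload 3.1 kg.
Tool frame: the origin (TCP) lies between the finger pads; the fingertips stand 11 mm ahead of it and the grasp point (between the pads) lies 8 mm behind it; z points along the fingers, y is the line along which they close (so a half turn about z gives the same grasp; the last joint's range is limited). The gripper opens to 87 mm and grips with 3 to 60 N. Pads are 19 mm wide; open, the fingers measure 117 mm over their backs; the gripper's body (75 mm by 190 mm) begins 51 mm behind the grasp point.
Start: joints at [-86.431, 30.224, 82.088, -0, 67.689, -10.227], TCP at [0.149, -0.607, 0.234] pointing down, gripper open.
Joint ranges: [-176.69, 176.69], [-43.24, 126.21], [12.49, 139.97], [-82, 262], [0, 151.66], [-163.58, 163.58]. Speed limits (degrees/s): [159.86, 159.86, 180, 180, 180, 180].

## Interface

Orientations are given as a 3x3 rotation matrix whose columns are the frame's x, y, z axes.
In Python, from rig import bot, viewer, workorder, models gives the robot as it stands.
- The arm moves only by the shell command python3 -m jog 'ROWS'. ROWS is JSON, a list of rows, each a list of 7 numbers: the opening, from 0 (shut) to 1 (fully open), then the shift along the tool's x, y, z in m, then the turn, a rotation vector about the tool's x, y, z in degrees. In form: [[claw, x, y, z, ax, ay, az], ...]. A call has 1 to 20 rows; each row is the pose to reach, as a shift and turn from the pose commanded when the call began, along the tool's axes at that moment; what a row does not reach only later rows make up. A row lasts 1/8 s, in which the tool goes at most 62.5 mm and 10.7 degrees, less where a joint would pass 70% of its speed; a pose out of reach is approached as far as the arm can. A call with a gripper value outside its range is refused whole. The fingers move at their own pace and stop on an object; the grip force is fixed at half the most. Time passes only in rows, so rows that repeat a pose let the fingers close. It gives the time, the measured TCP pose, the force, the opening and the grip force at its end, in the units of the state.
- bot.read_state(): the state, without advancing time (a new reading comes with each control period).
- viewer.capture(name): name is "scene" or "top" or "wrist"; returns (picture, depth): 384x512x3 uint8, blue, green, red; 384x512 float32, m along the optical axis (not along the pixel's ray), 0 where there is no reading.
- viewer.camera_info(name): a dict with "fx", "fy", "cx", "cy" (pixels), "world_to_cam" (4x4, takes a point from world to camera coordinates). Camera axes: x right, y down, z forward; pixel columns grow to the right and rows downward; lengths in m; the calibration is good to about 2 mm. A picture is of the moment at which its call begins: read the wrist's pose just before it. camera_info takes no time and is no camera call; for the wrist camera it gives the pose at the moment of the call.
- workorder.hand_in(): hands the job in; it is judged then, once.
Trained networks look in the newest picture that a camera, given by its name, has taken for a name from the list of things; names that differ only in an ending like _2 or _b are one class to them, and where a whole thing is asked for, a point or a joint stands for the part that bears it (a point fixed in the world has none). Each returns a list of dicts, best first, with "p" (0 to 1); they miss things now and then, are a little off and sometimes report something else, mostly with a low value. They report only what shows in the picture. A call takes as long as a camera call.
- models.outline_of(camera, thing): "mask" (384x512 bool, what is visible of it).
- models.tip_of(camera, thing): "xyz" ([x, y, z] in m, in world coordinates, good to about 4 mm: a listed point, or the origin of a listed thing).
The state is a dict: "time_s": time; "joint_positions": joint angles; "qvel": joint speeds; "tau": joint torques, N m; "position": TCP position; "tcp_rot": TCP orientation; "force": force on the tool from outside, world axes, zero at the start; "moment": the same for the moment, N m; "opening": opening from 0.0 (shut) to 1.0 (fully open); "grasp_force": force on a finger pad.
Only numpy, scipy, OpenCV 4.12 (cv2) and the standard library are available. Lean on these libraries where they do the work, as an engineer would, in place of code of your own. Each camera call takes 0.05 s, during which the arm holds its last target. There are 200 camera calls.

## Task

Put the slim book on the bed of the lever press, spine to the back lay, and push it under the raised platen until it lies square and flush in the corner, its spine against the back lay and its end against the side lay. Push gently: the side lay is only held by friction and must stay where it has been set. Then bring the ball lever down so that the platen nips the book and leave it nipped, without shifting the paste pot or the iron weight beside the press.

Things in the scene. Friction and masses are not known exactly. Their poses are not given: they have to be found in the camera images.
- book: slim case-bound book, 64 x 150 x 22 mm (x, y, z), 0.22 kg, flat on the bench: grey cloth, dark brown leather spine. Origin: centre of its underside. +x points to the closed spine (a 150 mm edge, at x = +32 mm; pages show at the other three edges), y along its length, z up. It may lie turned any way about z. In the press its x and y must point as the press's do
- book_corner (a point): bottom corner of the book at (+32, -75, 0) mm in the book's frame: the spine corner that belongs in the corner of the lays. Axes as the book's
- press: bench lever press, fixed, may stand turned. Origin on the bench; +x points to its back, -x to its open front, z up. Dark iron base with steel bed, top 22 mm above the bench, x = -166 to +106, y = -103 to +103 mm; open to above forward of x = -80 mm. Iron column x = +67 to +117, y = -50 to +50 mm, 200 mm high
- back_lay (a point): point at bed height on the front face of the back lay, a fixed steel bar 14 mm high across the bed at the press's x = +45 mm, from y = -100 to +100 mm. Axes as the press's. The corner of the lays is under platen and head: the gripper must come in leaning back, 30 to 45 degrees from vertical
- press_head (a point): middle of the lower front edge of the iron head that overhangs the bed: x = -23 to +117, y = -33 to +33, z = 137 to 199 mm in the press's frame
- platen: steel platen, 14 mm thick, on the ram under the head: x = -38 to +42, y = -40 to +40 mm in the press's frame. With the lever up its underside is 58 mm above the bed; it goes down 33 mm per radian of the lever. Origin: on the underside, straight above the press's origin
- side_lay_face (a point): point at bed height on the inner face (looking to +y) of the side lay: steel bar 14 mm high, 12 mm thick, along the press's x from -81 to +43 mm, right (-y) of the platen, set between y = -72 and -48 mm. This point is at the press's x = 0; axes as the press's. A brass screw at its front (x = -92, 26 mm high) holds it by friction: over about 14 N shifts it
- lever (a joint): lever on the right (-y) of the press: 0 = raised, pointing to the press's front and 55 degrees up; grows as it comes down, 0.96 = level. The platen meets the book at about 1.1 rad. Stays up when raised; once lowered its weight keeps it on the book. Pushing the ball down from above is enough
- lever_ball (a point): centre of the black ball, 34 mm in diameter, at the lever's end, 165 mm from its axle
- lever_hinge (a point): point on the lever's axle, in the plane the ball swings in; the axle runs along the press's y, 168 mm above the bench
- glue_pot: round stoneware paste pot, 72 mm wide, 65 mm high, origin under its centre: a bystander, leave it
- weight_1: cloth-covered iron weight, 55 x 110 x 45 mm, origin under its centre: a bystander, leave it

How it is judged:
By the outcome, as a careful person would: the job done as asked, in the order asked, and still so for the second after the job is handed in, with the robot touching nothing.
It also fails if it takes over 69 s, if anything falls off the work surface, if the arm or the gripper's body presses on something with over 40 N, if the wrist force passes 120 N, or if a joint passes its speed limit or range.

## Working session

There is one attempt and no reset: what is moved stays moved. The work goes in short steps, Python scripts to look and compute and a shell command to move; the robot and the scene stay as the last step left them, time stands still between calls to the robot, and variables do not carry over. Pictures are saved under pics/ and viewed, at most 10 in all, crops included, and the job is handed in when it is done.

```bash
mkdir -p pics; ls; cat > h.py <<'E'
import numpy as np,cv2
from rig import bot,viewer,workorder,models
np.set_printoptions(precision=4,suppress=True)
def cloud(c,d):
    i=viewer.camera_info(c);v,u=np.mgrid[:384,:512]
    P=np.stack([(u-i['cx'])/i['fx']*d,(v-i['cy'])/i['fy']*d,d,np.ones_like(d)],-1)
    return (P@np.linalg.inv(i['world_to_cam']).T)[...,:3]
def tool(p):  # world point -> tool shift
    s=bot.read_state();return np.array(s['tcp_rot']).T@(np.array(p)-s['position'])
E
python3 - <<'E'
from h import *
s=bot.read_state();print(s)
for c in ('scene','top'):
    im,d=viewer.capture(c);cv2.imwrite(f'pics/{c}0.png',im);np.save(f'{c}0.npy',d)
    for t in ['book','book_corner','press','back_lay','press_head','platen','side_lay_face','lever_ball','lever_hinge','glue_pot','weight_1']:
        print(c,t,[(np.round(r['xyz'],4),round(r['p'],2)) for r in models.tip_of(c,t)[:2]])
E
```

```text
pics
{'time_s': 0.0, 'joint_positions': array([-86.4312,  30.2786,  82.1572,  -0.0007,  67.689 , -10.2258]), 'qvel': array([-0.0034, -0.0554, -0.0042,  0.0035,  0.2024, -0.0538]), 'tau': array([  0.0009, -44.0042, -17.6592,   0.0633,   0.0581,  -0.0002]), 'position': array([ 0.149 , -0.6062,  0.2326]), 'tcp_rot': array([[ 0.9712,  0.2384, -0.0001],
       [ 0.2384, -0.9712,  0.0022],
       [ 0.0004, -0.0021, -1.    ]]), 'force': array([-0.6736,  0.4126, -0.3141]), 'moment': array([-0.0413, -0.0133, -0.0133]), 'grasp_force': 0.0, 'opening': 1.000309847044556}
scene book [(array([ 0.4316,  0.2955, -0.002 ]), 0.83)]
scene book_corner [(array([0.4657, 0.3727, 0.001 ]), 0.77), (array([0.6956, 0.1637, 0.0016]), 0.42)]
scene press [(array([ 0.627 , -0.0559, -0.0008]), 0.61)]
scene back_lay [(array([ 0.6679, -0.0558,  0.0209]), 0.63)]
scene press_head [(array([ 0.6041, -0.0497,  0.1384]), 0.62), (array([0.5836, 0.4076, 0.0019]), 0.41)]
scene platen [(array([ 0.6219, -0.0478,  0.0802]), 0.85)]
scene side_lay_face [(array([ 0.6234, -0.118 ,  0.0215]), 0.47)]
scene lever_ball [(array([ 0.5932,
[... 275 characters left out ...]
7,  0.2934, -0.002 ]), 0.88)]
top book_corner [(array([0.4611, 0.3715, 0.0019]), 0.62)]
top press [(array([ 0.6205, -0.0508,  0.0016]), 0.69)]
top back_lay [(array([ 0.6725, -0.0557,  0.0212]), 0.89)]
top press_head [(array([0.4622, 0.3694, 0.0052]), 0.29)]
top platen [(array([ 0.628 , -0.054 ,  0.0774]), 0.81)]
top side_lay_face [(array([ 0.6929, -0.161 ,  0.1671]), 0.73), (array([ 0.62  , -0.1199,  0.0207]), 0.51)]
top lever_ball [(array([ 0.6001, -0.1557,  0.3019]), 0.85), (array([ 0.6983,  0.1628, -0.002 ]), 0.49)]
top lever_hinge [(array([ 0.6948, -0.1622,  0.1685]), 0.7)]
top glue_pot [(array([ 0.5791,  0.4082, -0.0008]), 0.62)]
top weight_1 [(array([ 0.6966,  0.1591, -0.0024]), 0.83)]
```

```bash
python3 - <<'E'
from h import *
a=cv2.imread('pics/scene0.png');b=cv2.imread('pics/top0.png')
cv2.imwrite('pics/both.png',cv2.resize(np.vstack([a,b]),(448,600*1)) if 0 else np.hstack([cv2.resize(a,(400,300)),cv2.resize(b,(400,300))]))
for c in ('top','scene'):
    viewer.capture(c);d=np.load(f'{c}0.npy');P=cloud(c,d)
    m=models.outline_of(c,'book')[0]['mask']&(d>0)
    Q=P[m];Q=Q[(abs(Q[:,2]-.022)<.006)]
    print(c,'book',cv2.minAreaRect((Q[:,:2]*1000).astype(np.float32)),np.median(Q[:,2]))
    # bed region
    m=(d>0)&(abs(P[...,2]-.022)<.004)&(abs(P[...,0]-.55)<.2)&(abs(P[...,1]+.05)<.13)
    Q=P[m];print(c,'bed',cv2.minAreaRect((Q[:,:2]*1000).astype(np.float32)),len(Q))
    m=(d>0)&(abs(P[...,2]-.199)<.006)&(abs(P[...,0]-.65)<.2)&(abs(P[...,1]+.05)<.06)
    Q=P[m];print(c,'head',cv2.minAreaRect((Q[:,:2]*1000).astype(np.float32)),len(Q))
    m=(d>0)&(abs(P[...,2]-.036)<.003)&(abs(P[...,0]-.6)<.12)&(abs(P[...,1]+.05)<.1)
    Q=P[m];print(c,'lays',cv2.minAreaRect((Q[:,:2]*1000).astype(np.float32)),len(Q))
    np.save(c+'lay.npy',Q)
E
```

```text
top book ((434.62115478515625, 294.8740234375), (151.9840087890625, 64.2666015625), 43.91730880737305) 0.02270665864039112
top bed ((592.8245849609375, -50.887451171875), (215.6184539794922, 285.37615966796875), 86.39458465576172) 2991
top head ((671.8421630859375, -63.30695343017578), (84.64715576171875, 139.01889038085938), 87.98466491699219) 675
top lays ((603.9299926757812, -60.572235107421875), (214.9770965576172, 186.95394897460938), 5.132452011108398) 190
scene book ((433.093017578125, 297.72015380859375), (149.4846649169922, 65.773681640625), 43.59121322631836) 0.021937648731673365
scene bed ((595.682373046875, -48.189796447753906), (211.2943878173828, 275.5953674316406), 86.02410125732422) 2367
scene head ((672.6343994140625, -50.36521530151367), (71.33537292480469, 139.58413696289062), 83.69313049316406) 345
scene lays ((646.6618041992188, -81.7171630859375), (237.824462890625, 126.73341369628906), 45.7463493347168) 147
```

View pics/both.png

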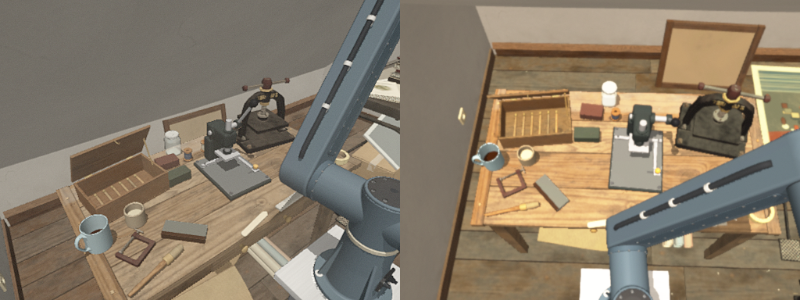

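View pics/scene0.png

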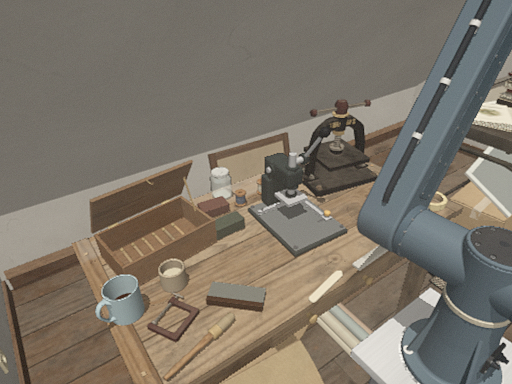

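```bash
python3 -m jog '[[1,0.04,-0.042,-0.008,0,0,-8],[1,0.08,-0.085,-0.016,0,0,-16],[1,0.12,-0.127,-0.024,0,0,-24],[1,0.16,-0.17,-0.032,0,0,-32],[1,0.2,-0.212,-0.04,0,0,-40],[1,0.24,-0.255,-0.048,0,0,-48],[1,0.28,-0.297,-0.056,0,0,-56],[1,0.32,-0.34,-0.064,0,0,-64],[1,0.36,-0.382,-0.072,0,0,-72],[1,0.393,-0.425,-0.077,0,0,-80],[1,0.393,-0.425,-0.077,0,0,-80],[1,0.393,-0.425,-0.077,0,0,-80]]'
python3 - <<'E'
from h import *
print(viewer.camera_info('wrist'))
im,d=viewer.capture('wrist');cv2.imwrite('pics/w1.png',im);np.save('w1.npy',d)
P=cloud('wrist',d);np.save('w1P.npy',P)
for t in ['press','back_lay','side_lay_face','platen','press_head','lever_ball','lever_hinge']:
    print(t,[(np.round(r['xyz'],4),round(r['p'],2)) for r in models.tip_of('wrist',t)[:2]])
m=(d>0)&(abs(P[...,2]-.022)<.004)&(abs(P[...,0]-.55)<.2)&(abs(P[...,1]+.05)<.13)
print(cv2.minAreaRect((P[m][:,:2]*1000).astype(np.float32)),m.sum(),np.median(P[m][:,2]))
E
```

```text
time_s: 2.9
position: [0.4292, -0.1007, 0.3106]
tcp_rot: [[-0.066, 0.998, -0.0], [0.998, 0.066, -0.001], [-0.001, -0.0, -1.0]]
force: [-0.0, -0.5, -0.1]
opening: 0.999
grasp_force: 0.0
{'fx': 310.0345212781569, 'fy': 310.0345212781569, 'cx': 257.95293602196364, 'cy': 192.99045988848562, 'world_to_cam': array([[ 0.9979,  0.0648,  0.0005, -0.4223],
       [ 0.0623, -0.962 ,  0.2659, -0.1761],
       [ 0.0177, -0.2653, -0.964 ,  0.4312],
       [ 0.    ,  0.    ,  0.    ,  1.    ]])}
press [(array([ 0.6249, -0.052 , -0.0002]), 0.79)]
back_lay []
side_lay_face [(array([ 0.6215, -0.1198,  0.0252]), 0.69)]
platen [(array([ 0.6215, -0.0542,  0.0817]), 0.93)]
press_head [(array([ 0.6053, -0.048 ,  0.1331]), 0.74), (array([ 0.623 , -0.054 ,  0.0007]), 0.42)]
lever_ball []
lever_hinge []
((592.8763427734375, -50.84449005126953), (210.13055419921875, 276.7938232421875), 86.06210327148438) 20990 0.02282902844282811
```

View pics/w1.png

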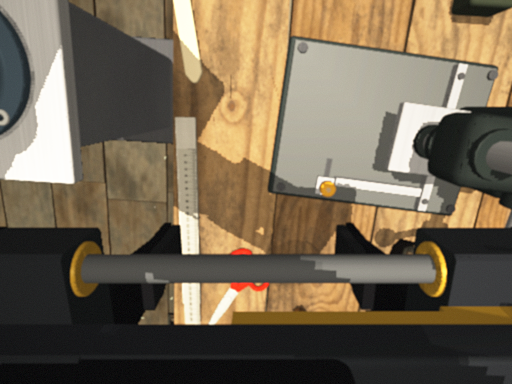

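```bash
python3 - <<'E'
from h import *
P=np.load('w1P.npy');im=cv2.imread('pics/w1.png')
z=P[...,2]
def fit(pts,ax,q):
    a=pts[:,ax];o=pts[:,1-ax];out=[]
    for b in np.arange(a.min()+.008,a.max()-.008,.006):
        s=o[(abs(a-b)<.004)]
        if len(s)>8: out.append((b,np.percentile(s,q)))
    out=np.array(out);k=np.polyfit(out[:,0],out[:,1],1)
    r=out[:,1]-np.polyval(k,out[:,0]);g=abs(r)<.002;k=np.polyfit(out[g,0],out[g,1],1)
    return np.rad2deg(np.arctan(k[0])),k,g.sum(),len(g)
bed=P[(abs(z-.0225)<.003)&(abs(P[...,0]-.55)<.17)&(abs(P[...,1]+.05)<.13)]
f=fit(bed,1,1);print('front edge',f)
l=fit(bed[bed[:,0]<.64],0,99);print('left edge',l);r=fit(bed[bed[:,0]<.64],0,1);print('right',r)
lay=P[(abs(z-.0365)<.003)&(P[...,0]>.545)&(P[...,0]<.65)&(P[...,1]<-.1)&(P[...,1]>-.15)]
s=fit(lay,0,98);s2=fit(lay,0,2);print('lay in/out',s,s2,len(lay),np.median(lay[:,2]))
back=P[(abs(z-.0365)<.003)&(P[...,0]>.65)&(P[...,0]<.72)&(abs(P[...,1]+.05)<.12)]
b=fit(back,1,2);print('back',b,len(back))
for th in (-3.5,-4):
    t=np.deg2rad(th);ex=np.array([np.cos(t),np.sin(t)]);ey=np.array([-ex[1],ex[0]])
    yl=-.05; p=np.array([np.polyval(f[1],yl),yl]); ox=p@ex+.166
    c=[np.array([.58,np.polyval(k[1],.58)])@ey for k in (l,r,s,s2)]
    pb=np.array([np.polyval(b[1],.01),.01])@ex
    oy=(c[0]+c[1])/2
    print(th,'origin',ox*ex+oy*ey,'lay',c[2]-oy,c[3]-oy,'wid',c[0]-c[1],'back',pb-ox)
E
```

```text
front edge (np.float64(5.63417914449075), array([0.0987, 0.4643]), np.int64(5), 35)
left edge (np.float64(-3.423882866666082), array([-0.0598,  0.0862]), np.int64(15), 29)
right (np.float64(-4.073622943226044), array([-0.0712, -0.1091]), np.int64(29), 29)
lay in/out (np.float64(-3.977385461792295), array([-0.0695, -0.0774]), np.int64(15), 15) (np.float64(-3.859730724515618), array([-0.0675, -0.09  ]), np.int64(15), 15) 627 0.03678218340898598
back (np.float64(2.9048204668789217), array([0.0507, 0.6737]), np.int64(8), 16) 827
-3.5 origin [ 0.6255 -0.0522] lay -0.06813765444752383 -0.07951614326908299 wid 0.2015351866209925 back 0.04482027281183454
-4 origin [ 0.6256 -0.0526] lay -0.06809869233428688 -0.07947067476854046 wid 0.20141994583634829 back 0.04417515211856826
```

```bash
python3 -m jog '[[1,0.028,0.002,0.004,0,0,-9],[1,0.056,0.004,0.008,0,0,-18],[1,0.085,0.006,0.012,0,0,-28],[1,0.113,0.008,0.016,0,0,-37],[1,0.141,0.011,0.02,0,0,-46],[1,0.169,0.013,0.024,0,0,-56],[1,0.197,0.015,0.028,0,0,-65],[1,0.226,0.017,0.032,0,0,-74],[1,0.254,0.019,0.036,0,0,-84],[1,0.282,0.022,0.04,0,0,-93],[1,0.31,0.025,0.044,0,0,-102],[1,0.339,0.027,0.05,0,0,-112],[1,0.367,0.029,0.055,0,0,-121],[1,0.395,0.031,0.06,0,0,-130],[1,0.395,0.031,0.06,0,0,-130],[1,0.395,0.031,0.06,0,0,-130]]'
python3 - <<'E'
from h import *
im,d=viewer.capture('wrist');cv2.imwrite('pics/w2.png',im)
P=cloud('wrist',d)
for t in ['book','book_corner']:
    print(t,[(np.round(r['xyz'],4),round(r['p'],2)) for r in models.tip_of('wrist',t)[:2]])
m=models.outline_of('wrist','book')[0]['mask']&(abs(P[...,2]-.022)<.005)
print(cv2.minAreaRect((P[m][:,:2]*1000).astype(np.float32)),m.sum(),np.median(P[m][:,2]))
E
```

```text
time_s: 5.3
position: [0.4341, 0.295, 0.2505]
tcp_rot: [[-0.723, -0.691, -0.0], [-0.691, 0.723, -0.001], [0.001, -0.0, -1.0]]
force: [0.2, -0.7, 0.4]
opening: 0.998
grasp_force: 0.0
book [(array([ 0.4401,  0.2956, -0.0019]), 0.79)]
book_corner [(array([0.4617, 0.3698, 0.0024]), 0.78)]
((434.5711669921875, 294.68719482421875), (150.07278442382812, 63.44843292236328), 43.71321487426758) 5972 0.023069142676793053
```

View pics/w2.png

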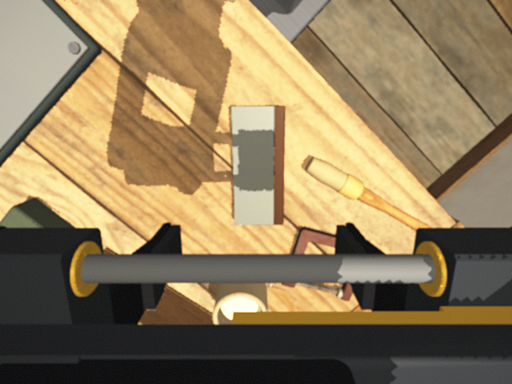

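```bash
python3 -m jog '[[0.86,0,0,0.06,0,0,0],[0.86,0,0,0.12,0,0,0],[0.86,0,0,0.17,0,0,0],[0.86,0,0,0.205,0,0,0],[0.86,0,0,0.225,0,0,0],[0.86,0,0,0.2365,0,0,0],[0.86,0,0,0.2365,0,0,0],[0.5,0,0,0.2365,0,0,0],[0.5,0,0,0.2365,0,0,0],[0.5,0,0,0.2365,0,0,0],[0.5,0,0,0.2365,0,0,0]]'
```

```text
time_s: 6.88
position: [0.4348, 0.296, 0.015]
tcp_rot: [[-0.722, -0.692, 0.002], [-0.692, 0.722, 0.001], [-0.002, -0.001, -1.0]]
force: [-0.1, -1.9, 5.8]
opening: 0.731
grasp_force: 30.0
```

```bash
python3 -m jog '[[0.5,0,0,-0.03,0,0,0],[0.5,0,0,-0.07,0,0,0],[0.5,0,0,-0.11,0,0,0],[0.5,0.0125,-0.018,-0.11,0,0,9.2],[0.5,0.025,-0.036,-0.11,0,0,18.4],[0.5,0.0375,-0.0545,-0.11,0,0,27.6],[0.5,0.05,-0.0725,-0.11,0,0,36.8],[0.5,0.0624,-0.0907,-0.11,0,0,46],[0.5,0.075,-0.109,-0.11,0,0,55],[0.5,0.0874,-0.127,-0.11,0,0,64.4],[0.5,0.1,-0.145,-0.11,0,0,73.5],[0.5,0.1124,-0.163,-0.11,0,0,82.7],[0.5,0.125,-0.181,-0.11,0,0,92],[0.5,0.1374,-0.2,-0.11,0,0,101],[0.5,0.15,-0.218,-0.11,0,0,110],[0.5,0.1623,-0.236,-0.11,0,0,119.5],[0.5,0.175,-0.254,-0.11,0,0,128.6],[0.5,0.1873,-0.272,-0.11,0,0,137.8],[0.5,0.1873,-0.272,-0.11,0,0,137.8],[0.5,0.1873,-0.272,-0.11,0,0,137.8]]'
python3 - <<'E'
from h import *
s=bot.read_state();print(s['joint_positions'])
im,d=viewer.capture('top');cv2.imwrite('pics/t3.png',im)
im,d=viewer.capture('wrist');cv2.imwrite('pics/w3.png',im)
O=np.array([.625,-.0525]);t=np.deg2rad(-4);ex=np.array([np.cos(t),np.sin(t)]);ey=np.array([-ex[1],ex[0]])
P=cloud('wrist',d)
q=np.array(s['position'])[:2]-O;print('tcp press',q@ex,q@ey)
for c in ('wrist','top'):
  for k in ('book','book_corner'):
    for r in models.tip_of(c,k)[:1]: x=np.array(r['xyz']);print(c,k,(x[:2]-O)@ex,(x[:2]-O)@ey,x[2],r['p'])
E
```

```text
time_s: 9.38
position: [0.4864, -0.0297, 0.1238]
tcp_rot: [[0.068, 0.998, -0.002], [0.998, -0.068, 0.001], [0.001, -0.002, -1.0]]
force: [0.2, -0.6, -2.4]
opening: 0.732
grasp_force: 30.0
[-16.6663  29.9468 107.4075   0.0232  42.7406 -12.7684]
tcp press -0.1398554765892816 0.013113101442112593
wrist book -0.1359093009561751 0.015457099132884766 0.108 0.7
top book -0.1411496582327155 0.012985529669120857 0.1096 0.93
top book_corner -0.11202243406348515 -0.06236621093582738 0.1128 0.96
```

```bash
python3 -m jog '[[0.5,0,0.003,0.03,0,0,0],[0.5,0,0.003,0.06,0,0,0],[0.5,0,0.003,0.075,0,0,0],[0.5,0,0.003,0.08,0,0,0],[0.5,0,0.003,0.083,0,0,0],[0.5,0,0.003,0.085,0,0,0],[0.5,0,0.003,0.085,0,0,0]]'
```

```text
time_s: 10.55
position: [0.4905, -0.0305, 0.0395]
tcp_rot: [[0.07, 0.998, 0.001], [0.998, -0.07, -0.0], [-0.0, 0.001, -1.0]]
force: [-0.2, -0.1, -2.1]
opening: 0.735
grasp_force: 30.0
```

```bash
python3 -m jog '[[0.5,0,0,0.002,0,0,0],[0.86,0,0,0.002,0,0,0],[0.86,0,0,0.002,0,0,0],[0.86,0,0,0.002,0,0,0],[0.86,0,0,-0.02,0,0,0],[0.86,0,0,-0.05,0,0,0],[1,0,-0.007,-0.1,0,0,10],[1,0,-0.015,-0.1,0,0,20],[1,0,-0.022,-0.1,0,0,30],[1,0,-0.03,-0.1,0,0,40],[1,0,-0.037,-0.1,0,0,50],[1,0,-0.044,-0.1,0,0,60],[1,0,-0.051,-0.1,0,0,70],[1,0,-0.058,-0.1,0,0,80],[1,0,-0.063,-0.1,0,0,90],[1,0,-0.063,-0.1,0,0,90],[1,0,-0.063,-0.1,0,0,90]]'
cat >> h.py <<'E'
O=np.array([.625,-.0525]);t=np.deg2rad(-4);ex=np.array([np.cos(t),np.sin(t)]);ey=np.array([-ex[1],ex[0]])
def pf(x): return (np.asarray(x)[...,:2]-O)@np.stack([ex,ey],-1)
def book(c):
    im,d=viewer.capture(c);P=cloud(c,d);out=models.outline_of(c,'book')
    if not out: return print(c,'no book'),im,P
    m=out[0]['mask']&(abs(P[...,2]-.044)<.005);q=pf(P[m])*1000
    print(c,'book press mm',cv2.minAreaRect(q.astype(np.float32)),m.sum(),np.percentile(q,[1,99],axis=0))
    for r in models.tip_of(c,'book_corner')[:1]: print('corner',pf(r['xyz']),r['xyz'][2])
    return None,im,P
def me():
    s=bot.read_state();print('tcp press',pf(s['position']),s['position'][2],s['joint_positions'])
E
python3 - <<'E'
from h import *
me();_,im,_=book('wrist');cv2.imwrite('pics/w4.png',im);_,im,_=book('top')
E
```

```text
time_s: 12.68
position: [0.4277, -0.0262, 0.1391]
tcp_rot: [[0.998, -0.067, 0.001], [-0.067, -0.998, -0.0], [0.001, 0.0, -1.0]]
force: [-1.0, 0.2, 0.8]
opening: 1.0
grasp_force: 0.0
tcp press [-0.1987  0.0125] 0.1391473839578086 [-18.5145  25.0544 114.8974   0.0019  40.0145  75.3488]
wrist book press mm ((-135.0358123779297, 14.803646087646484), (64.10614013671875, 150.09674072265625), 0.3144681751728058) 16121 [[-165.9992  -58.1308]
 [-103.5871   87.8392]]
corner [-0.1085 -0.0611] 0.0217
top book press mm ((-154.6954803466797, -2.201526641845703), (30.88274383544922, 105.10577392578125), 11.526933670043945) 44 [[-167.3131  -49.585 ]
 [-129.6817   48.0307]]
```

View pics/w4.png

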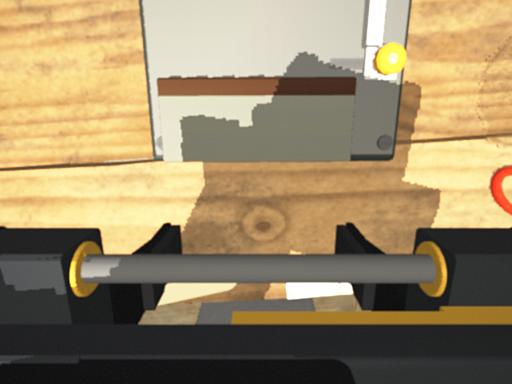

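```bash
python3 -m jog '[[1,0,0,0.04,0,0,0],[1,0,0,0.08,0,0,0],[1,0,0,0.095,0,0,0],[1,0,0,0.101,0,0,0],[1,0.01,0,0.102,0,0,0],[1,0.016,0,0.102,0,0,0],[1,0.021,0,0.102,0,0,0],[1,0.026,0,0.102,0,0,0],[1,0.032,0,0.102,0,0,0],[1,0.038,0,0.102,0,0,0],[1,0.044,0,0.102,0,0,0],[1,0.05,0,0.102,0,0,0],[1,0.056,0,0.102,0,0,0],[1,0.062,0,0.102,0,0,0],[1,0.068,0,0.102,0,0,0],[1,0.075,0,0.102,0,0,0],[1,0.082,0,0.102,0,0,0],[1,0.09,0,0.102,0,0,0],[1,0.098,0,0.102,0,0,0],[1,0.106,0,0.102,0,0,0]]'
```

```text
time_s: 15.48
position: [0.5338, -0.0336, 0.037]
tcp_rot: [[0.998, -0.07, 0.0], [-0.07, -0.998, -0.0], [0.0, 0.0, -1.0]]
force: [-1.8, 0.5, -0.2]
opening: 1.003
grasp_force: 0.8
```

```bash
python3 -m jog '[[1,-0.015,0,0,0,0,0],[1,-0.025,0,-0.025,0,5,0],[1,-0.025,0,-0.03,0,14,0],[1,-0.025,0,-0.03,0,23,0],[1,-0.025,0,-0.03,0,32,0],[1,-0.025,0,-0.03,0,38,0],[1,-0.025,0,-0.015,0,38,0],[1,-0.025,0,-0.0015,0,38,0],[1,-0.018,0,-0.0015,0,38,0],[1,-0.011,0,-0.0015,0,38,0],[1,-0.005,0,-0.0015,0,38,0],[1,0.001,0,-0.0015,0,38,0],[1,0.008,0,-0.0015,0,38,0],[1,0.015,0,-0.0015,0,38,0],[1,0.022,0,-0.0015,0,38,0],[1,0.028,0,-0.0015,0,38,0],[1,0.034,0,-0.0015,0,38,0],[1,0.04,0,-0.0015,0,38,0],[1,0.045,0,-0.0015,0,38,0],[1,0.045,0,-0.0015,0,38,0]]'
python3 - <<'E'
from h import *
me();_,im,_=book('wrist');cv2.imwrite('pics/w5.png',im);_,im2,_=book('scene');book('top')
cv2.imwrite('pics/s5.png',np.hstack([cv2.resize(im,(400,300)),cv2.resize(im2[130:270,220:380],(343,300))]))
for c in ('wrist','scene','top'):
    for r in models.tip_of(c,'side_lay_face')[:1]: print(c,pf(r['xyz']),r['p'])
E
```

```text
time_s: 17.98
position: [0.5788, -0.0367, 0.0389]
tcp_rot: [[0.785, -0.07, 0.615], [-0.055, -0.998, -0.043], [0.617, 0.0, -0.787]]
force: [0.1, -0.1, 0.8]
opening: 1.002
grasp_force: 0.0
tcp press [-0.0471  0.0125] 0.03889957785376048 [-19.6405  46.9063 123.4434 159.882   28.9027 -84.6612]
wrist book press mm ((-2.137706756591797, 10.186927795410156), (150.2845001220703, 69.08198547363281), 89.81697082519531) 9290 [[-31.244  -63.5851]
 [ 30.7339  84.1625]]
corner [ 0.0281 -0.0644] 0.0263
scene book press mm ((0.6653728485107422, 66.45182037353516), (41.487247467041016, 64.95189666748047), 85.0149154663086) 112 [[-30.5422  45.6117]
 [ 31.7114  86.5936]]
top book press mm ((2.8265342712402344, 60.15422821044922), (30.20646858215332, 60.088680267333984), 87.90234375) 129 [[-26.0317  44.9729]
 [ 30.978   75.2099]]
wrist [-0.001  -0.0669] 0.91
```

View pics/s5.png

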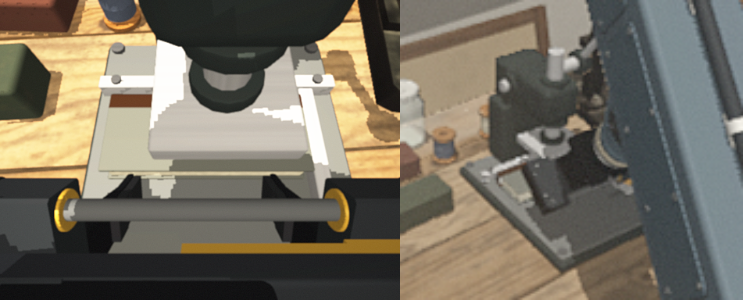

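```bash
python3 -m jog '[[1,0.0024,0,0.0018,0,0,0],[1,0.0047,0,0.0037,0,0,0],[1,0.0071,0,0.0055,0,0,0],[1,0.0087,0,0.0068,0,0,0],[1,0.0095,0,0.0074,0,0,0],[1,0.0095,0,0.0074,0,0,0]]'; python3 -m jog '[[1,0.0006,0,0.0005,0,0,0],[1,0.0012,0,0.001,0,0,0],[1,0.0012,0,0.001,0,0,0]]'
python3 - <<'E'
from h import *
me();_,im,P=book('wrist')
E
```

```text
time_s: 19.32
position: [0.5902, -0.0375, 0.0386]
tcp_rot: [[0.786, -0.07, 0.614], [-0.055, -0.998, -0.043], [0.616, 0.0, -0.788]]
force: [0.2, -0.4, -0.5]
opening: 0.997
grasp_force: 0.3
time_s: 19.7
position: [0.5916, -0.0376, 0.0385]
tcp_rot: [[0.786, -0.07, 0.614], [-0.055, -0.998, -0.043], [0.616, -0.0, -0.788]]
force: [-0.5, 0.5, 0.2]
opening: 0.998
grasp_force: 0.5
tcp press [-0.0344  0.0126] 0.03853611127523371 [-19.1188  46.7212 121.5144 159.1363  26.7956 -83.226 ]
wrist book press mm ((12.608963012695312, 10.006576538085938), (150.29702758789062, 64.77971649169922), 89.65980529785156) 5954 [[-18.4507 -64.149 ]
 [ 43.9046  84.2923]]
corner [ 0.0423 -0.0684] 0.0253
```

```bash
for i in 1; do python3 -m jog '[[1,0.0008,0,0.0006,0,0,0],[1,0.0008,0,0.0006,0,0,0]]'; done; python3 -m jog '[[1,0.0008,0,0.0006,0,0,0],[1,0.0008,0,0.0006,0,0,0]]';  python3 -c "
from h import *
me()"
```

```text
time_s: 20.1
position: [0.5922, -0.0376, 0.0384]
tcp_rot: [[0.787, -0.07, 0.613], [-0.055, -0.998, -0.043], [0.615, -0.0, -0.789]]
force: [-2.6, 0.1, 1.1]
opening: 1.004
grasp_force: 1.2
time_s: 20.35
position: [0.5925, -0.0376, 0.0383]
tcp_rot: [[0.787, -0.07, 0.612], [-0.056, -0.998, -0.043], [0.614, -0.0, -0.789]]
force: [-5.1, -1.3, 2.8]
opening: 0.999
grasp_force: 2.5
tcp press [-0.0335  0.0126] 0.03830652417020092 [-19.0568  46.6786 121.3079 159.0207  26.4277 -83.0037]
```

```bash
python3 -m jog '[[1,0,0,-0.03,0,0,0],[1,0,0,-0.07,0,0,0],[1,0,0,-0.09,0,0,0],[1,0,-0.03,-0.09,0,0,0],[1,0,-0.03,-0.09,0,0,0]]'; python3 - <<'E'
from h import *
me()
for c,f in (('top','top0.npy'),('scene','scene0.npy')):
    viewer.capture(c);P=cloud(c,np.load(f))
    for k,h in (('weight_1',.045),('glue_pot',.065)):
        o=models.outline_of(c,k)
        if o:
            m=o[0]['mask']&(abs(P[...,2]-h)<.006);q=pf(P[m])*1000
            print(c,k,m.sum(),cv2.minAreaRect(q.astype(np.float32)),np.percentile(q,[1,99],axis=0))
_,im,P=book('wrist');cv2.imwrite('pics/w6.png',im)
z=P[...,2];q=pf(P)
lay=(abs(z-.0365)<.0025)&(q[...,0]>-70)&(abs(q[...,0]+.05)<.03)&(q[...,1]<-.055)&(q[...,1]>-.09)
print('lay',np.percentile(q[lay][:,1],[2,98]) if lay.any() else 0,lay.sum())
E
```

```text
time_s: 20.98
position: [0.5413, -0.0027, 0.1104]
tcp_rot: [[0.784, -0.067, 0.617], [-0.053, -0.998, -0.042], [0.618, 0.0, -0.786]]
force: [-0.1, 0.0, 0.3]
opening: 0.997
grasp_force: 0.0
tcp press [-0.087   0.0439] 0.11042553571930387 [-16.4417  36.0009 128.2278 159.8485  22.996  -81.2993]
top glue_pot 137 ((-74.77824401855469, 452.46337890625), (69.73650360107422, 68.08832550048828), 8.91454792022705) [[-108.4653  419.2697]
 [ -40.5997  486.6135]]
scene weight_1 330 ((54.42488098144531, 224.00543212890625), (56.58420181274414, 114.63539123535156), 6.18880033493042) [[ 23.3493 168.6787]
 [ 82.4353 274.6768]]
scene glue_pot 167 ((-74.26273345947266, 456.0336608886719), (67.57422637939453, 70.60322570800781), 69.64702606201172) [[-108.9608  423.2732]
 [ -40.7314  489.595 ]]
wrist book press mm ((13.52293586730957, 10.190498352050781), (64.54670715332031, 149.96783447265625), 0.12600839138031006) 3607 [[-18.2635 -63.5134]
 [ 43.858   84.4138]]
corner [ 0.0433 -0.0644] 0.024
lay [-0.0787 -0.0672] 1019
```

View pics/w6.png

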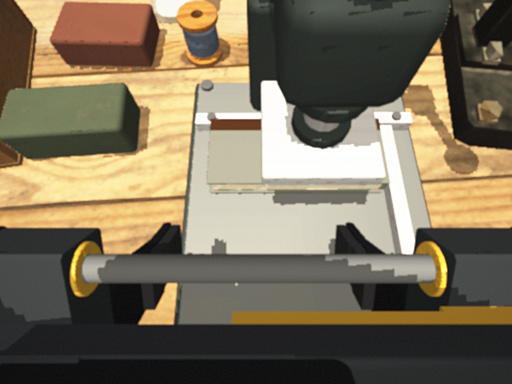

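```bash
python3 -m jog '[[1,0.024,-0.04,-0.032,0,0,0],[1,0.049,-0.086,-0.063,0,0,0],[0.3,0.049,-0.086,-0.063,0,-9,0],[0.1,0.049,-0.086,-0.063,0,-18,0],[0.1,0.049,-0.086,-0.063,0,-27,0],[0.1,0.049,-0.086,-0.063,0,-38,0],[0.1,0.049,-0.086,-0.063,0,-38,0],[0.1,0.049,-0.086,-0.063,0,-38,0],[0.1,0.049,-0.086,-0.063,0,-38,0]]'; python3 -c "
from h import *
me()"
```

```text
time_s: 22.55
position: [0.3996, 0.0596, 0.0126]
tcp_rot: [[0.986, -0.071, 0.152], [-0.069, -0.997, -0.02], [0.153, 0.009, -0.988]]
force: [-0.9, -0.3, 0.3]
opening: 0.291
grasp_force: 1.2
tcp press [-0.2327  0.0961] 0.01261247603674744 [ -7.478   42.4487 128.8402 172.8543   0.0846 -86.3068]
```

```bash
python3 -m jog '[[0.1,0.006,0,-0.04,-5,0,0],[0.1,0.012,0,-0.08,-10,0,0],[0.1,0.018,0,-0.12,-15,0,0],[0.1,0.018,0,-0.12,-15,0,0]]'; python3 -c "
from h import *
me()
im,d=viewer.capture('scene');cv2.imwrite('pics/s7.png',im)"
```

```text
time_s: 23.05
position: [0.3926, 0.0655, 0.052]
tcp_rot: [[0.961, -0.104, 0.257], [-0.071, -0.989, -0.133], [0.268, 0.11, -0.957]]
force: [0.0, -0.3, 0.0]
opening: 0.104
grasp_force: 0.0
tcp press [-0.2401  0.1015] 0.05204495588267047 [  -1.147    37.7104  132.3806  234.5114    9.0449 -141.1537]
```

View pics/s7.png

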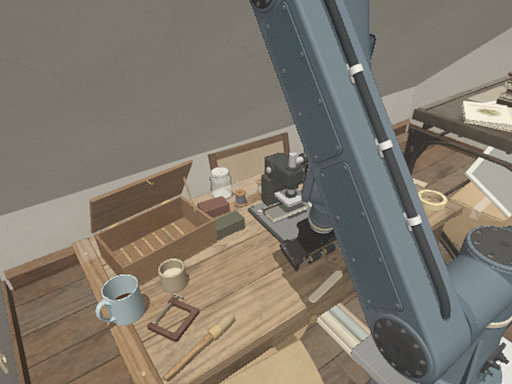

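```bash
python3 -m jog '[[0.1,0.005,0.002,-0.02,0,6,0],[0.1,0.015,0.005,-0.05,6,8,0],[0.1,0.027,0.011,-0.09,12,10,0],[0.1,0.027,0.011,-0.09,18,10,0],[0.1,0.027,0.011,-0.09,24,8,0],[0.1,0.027,0.011,-0.09,30,4,0],[0.1,0.027,0.011,-0.09,36,0,0],[0.1,0.027,0.011,-0.09,36,-4,0],[0.1,0.027,0.011,-0.09,36,-4,0],[0.1,0.027,0.011,-0.09,36,-4,0]]'; python3 -c "
from h import *
me()"
```

```text
time_s: 24.35
position: [0.4091, 0.0692, 0.1479]
tcp_rot: [[0.921, 0.046, 0.387], [-0.088, -0.943, 0.322], [0.38, -0.33, -0.864]]
force: [-0.1, -0.3, 1.2]
opening: 0.102
grasp_force: 0.0
tcp press [-0.2239  0.1063] 0.14792087565090797 [-26.9652  24.5178 134.9331  75.8019  28.4874  -6.439 ]
```

```bash
python3 - <<'E'
from h import *
from scipy.spatial.transform import Rotation as R
s=bot.read_state();C=np.array(s['tcp_rot'])
T=np.c_[np.r_[ey,0],np.r_[ex,0],[0,0,-1]]
rv=R.from_matrix(C.T@T).as_rotvec(degrees=True);print('rv',rv,np.linalg.norm(rv))
for p in ([-.15,.13,.2],[.013,.12,.2]):
    w=np.r_[O+p[0]*ex+p[1]*ey,p[2]];print(w,tool(w))
for f in np.arange(.1,1.01,.1): print(f,(C@R.from_rotvec(rv*f,degrees=True).as_matrix())[:,2])
E
```

```text
rv [  1.5154 -33.2568 -85.0753] 91.3570283240721
[0.4844 0.0876 0.2   ] [ 0.0875 -0.0311 -0.0099]
[0.6463 0.0663 0.2   ] [ 0.2385 -0.0035  0.0459]
0.1 [ 0.333   0.3249 -0.8852]
0.2 [ 0.2791  0.3186 -0.9058]
0.30000000000000004 [ 0.2267  0.3033 -0.9255]
0.4 [ 0.1771  0.2793 -0.9437]
0.5 [ 0.1316  0.2472 -0.96  ]
0.6 [ 0.0912  0.2079 -0.9739]
0.7000000000000001 [ 0.0571  0.1622 -0.9851]
0.8 [ 0.0301  0.1115 -0.9933]
0.9 [ 0.0109  0.057  -0.9983]
1.0 [-0.  0. -1.]
```

```bash
python3 -m jog '[[0.1,0.02,-0.007,-0.002,0.15,-3.3,-8.5],[0.1,0.04,-0.014,-0.004,0.3,-6.6,-17],[0.1,0.06,-0.021,-0.007,0.45,-10,-25.5],[0.1,0.08,-0.028,-0.009,0.6,-13.3,-34],[0.1,0.0875,-0.031,-0.01,0.75,-16.6,-42.5],[0.1,0.0875,-0.031,-0.01,0.9,-20,-51],[0.1,0.0875,-0.031,-0.01,1.05,-23.3,-59.5],[0.1,0.0875,-0.031,-0.01,1.2,-26.6,-68],[0.1,0.0875,-0.031,-0.01,1.35,-30,-76.5],[0.1,0.0875,-0.031,-0.01,1.5,-33.3,-85],[0.1,0.0875,-0.031,-0.01,1.5,-33.3,-85],[0.1,0.0875,-0.031,-0.01,1.5,-33.3,-85]]'; python3 -c "
from h import *
me()"
```

```text
time_s: 25.85
position: [0.4851, 0.087, 0.2002]
tcp_rot: [[0.075, 0.997, 0.003], [0.997, -0.075, -0.003], [-0.003, 0.003, -1.0]]
force: [0.6, -0.7, 0.3]
opening: 0.1
grasp_force: 0.0
tcp press [-0.1493  0.1294] 0.20021100244543374 [ -2.7474  22.8387 102.9068  -0.1928  54.0779   1.6906]
```

```bash
python3 -m jog '[[0.1,0,0.05,0,0,0,0],[0.1,-0.005,0.1,0,0,0,0],[0.1,-0.015,0.15,0,0,0,0],[0.1,-0.019,0.162,0.02,0,0,0],[0.1,-0.019,0.162,0.06,0,0,0],[0.1,-0.019,0.162,0.11,0,0,0],[0.1,-0.019,0.162,0.145,0,0,0],[0.1,-0.019,0.162,0.158,0,0,0],[0.1,-0.019,0.162,0.161,0,0,0],[0.1,-0.023,0.162,0.161,0,0,0],[0.1,-0.027,0.162,0.161,0,0,0],[0.1,-0.031,0.162,0.161,0,0,0],[0.1,-0.033,0.162,0.161,0,0,0],[0.1,-0.033,0.162,0.161,0,0,0]]'; python3 -c "
from h import *
me()"
```

```text
time_s: 27.6
position: [0.6452, 0.0425, 0.0403]
tcp_rot: [[0.073, 0.997, 0.004], [0.997, -0.073, -0.002], [-0.002, 0.004, -1.0]]
force: [-1.0, -0.7, -0.2]
opening: 0.099
grasp_force: 0.0
tcp press [0.0135 0.0962] 0.04031017455731075 [-6.0693 45.9898 86.2979 -0.1428 47.4835 -1.7919]
```

```bash
python3 -m jog '[[0.1,-0.001,0,0,0,0,0],[0.1,-0.002,0,0,0,0,0],[0.1,-0.003,0,0,0,0,0],[0.1,-0.004,0,0,0,0,0],[0.1,-0.004,0,0,0,0,0]]'; python3 -m jog '[[0.1,-0.0007,0,0,0,0,0],[0.1,-0.0007,0,0,0,0,0]]';python3 -c "
from h import *
me();book('wrist')"
```

```text
time_s: 28.22
position: [0.6448, 0.0394, 0.0401]
tcp_rot: [[0.073, 0.997, 0.004], [0.997, -0.073, -0.001], [-0.001, 0.004, -1.0]]
force: [0.5, 3.5, 0.9]
opening: 0.105
grasp_force: 2.1
time_s: 28.48
position: [0.6447, 0.0393, 0.0401]
tcp_rot: [[0.073, 0.997, 0.004], [0.997, -0.073, -0.0], [-0.0, 0.004, -1.0]]
force: [-0.3, 6.1, 0.5]
opening: 0.1
grasp_force: 3.1
tcp press [0.0133 0.093 ] 0.0401271935156097 [-6.405  45.9714 86.4019 -0.002  47.4191 -2.2218]
wrist no book
```

```bash
python3 -m jog '[[0.1,0.01,0,0,0,0,0],[0.1,0.03,0,-0.02,0,0,0],[0.1,0.03,0,-0.08,0,0,0],[0.1,0.03,0,-0.14,0,0,0],[0.1,0.03,-0.05,-0.18,0,0,0],[0.1,0.03,-0.1,-0.22,0,0,0],[0.1,0,-0.14,-0.25,0,0,0],[0.1,-0.05,-0.145,-0.26,0,0,0],[0.1,-0.1,-0.145,-0.26,0,0,0],[0.1,-0.123,-0.145,-0.26,0,0,0],[0.1,-0.123,-0.145,-0.26,0,0,0]]'; python3 - <<'E'
from h import *
me();_,im,P=book('wrist');cv2.imwrite('pics/w8.png',cv2.resize(im[0:230,200:512],(780,575),interpolation=cv2.INTER_CUBIC))
z=P[...,2];q=pf(P)
lay=(abs(z-.0365)<.003)&(q[...,0]>-.07)&(q[...,0]<-.03)&(q[...,1]<-.05)&(q[...,1]>-.09)
print('lay',np.percentile(q[lay][:,1],[2,98]) if lay.any() else 0,lay.sum())
for x0 in (-10,0,10,20,30,38):
    b=(abs(z-.044)<.003)&(abs(q[...,0]-x0/1000)<.004)&(q[...,1]<-.04)&(q[...,1]>-.1)
    l=(abs(z-.0365)<.003)&(abs(q[...,0]-x0/1000)<.004)&(q[...,1]<-.05)&(q[...,1]>-.1)
    print(x0,q[b][:,1].min() if b.any() else 0,q[l][:,1].max() if l.any() else 0,b.sum(),l.sum())
E
```

```text
time_s: 29.95
position: [0.4901, -0.0754, 0.3]
tcp_rot: [[0.076, 0.997, 0.004], [0.997, -0.076, -0.004], [-0.003, 0.004, -1.0]]
force: [-0.4, 0.6, -0.5]
opening: 0.103
grasp_force: 0.0
tcp press [-0.133  -0.0322] 0.2999609920752874 [-21.6096  15.481   95.4402  -0.1205  68.818  -17.2222]
wrist book press mm ((11.612833023071289, 9.743896484375), (149.3332061767578, 64.05187225341797), 89.47819519042969) 2248 [[-19.2147 -64.4984]
 [ 42.833   84.2136]]
corner [ 0.0413 -0.069 ] 0.0226
lay [-0.0765 -0.0656] 241
-10 -0.06466850902753765 -0.06762438430920957 69 40
0 -0.06464480579175946 -0.0674706234741594 70 37
10 -0.06473096564455505 -0.0677196805990139 71 39
20 -0.06499634336173961 -0.06785263186189726 61 41
30 -0.06491968093474854 -0.06817635526294279 32 42
38 -0.06516450221976454 -0.06811324482095638 11 38
```

View pics/w8.png

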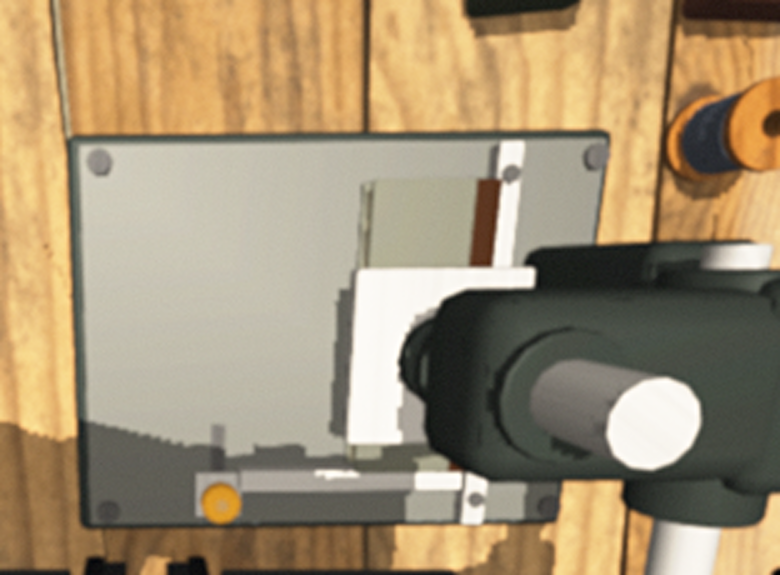

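```bash
python3 - <<'E'
from h import *
im,d=viewer.capture('wrist');P=cloud('wrist',d);i=viewer.camera_info('wrist')
q=pf(P)*1000;z=P[...,2];cam=np.linalg.inv(i['world_to_cam'])[:3,3];cp=pf(cam)*1000;print('cam',cp,cam[2])
B=abs(z-.044)<.003;L=abs(z-.036)<.0035
for y0 in (-62,-58,-54,-50,48,54,60,66,72,78):
    s=abs(q[...,1]-y0)<2.5
    b=q[B&s&(q[...,0]>20)&(q[...,0]<60)][:,0];f=q[B&s&(q[...,0]<0)&(q[...,0]>-40)][:,0];l=q[L&s&(q[...,0]>30)&(q[...,0]<75)][:,0]
    g=lambda a,fn:round(float(fn(a)),1) if len(a) else None
    print(y0,'spine',g(b,np.max),'fore',g(f,np.min),'lay',g(l,np.min),g(l,np.max))
s=L&(abs(q[...,1]-94)<3)&(q[...,0]>30)&(q[...,0]<75);print('lay free',q[s][:,0].min(),q[s][:,0].max())
s=L&(q[...,0]>-75)&(q[...,0]<-25)&(q[...,1]<-50)&(q[...,1]>-95)
for x0 in range(-70,-24,8):
    t=q[s&(abs(q[...,0]-x0)<3)][:,1];print(x0,t.min(),t.max(),len(t))
E
```

```text
cam [-133.2404   43.842 ] 0.4517468483081667
-62 spine 35.1 fore -19.3 lay None None
-58 spine 29.5 fore -19.3 lay None None
-54 spine 21.8 fore -19.3 lay None None
-50 spine None fore -18.9 lay None None
48 spine 44.2 fore -19.4 lay 48.3 71.2
54 spine 44.0 fore -18.7 lay 47.5 56.3
60 spine 44.7 fore -19.1 lay 48.3 56.6
66 spine 44.8 fore -19.6 lay 48.6 56.7
72 spine 43.9 fore -18.9 lay 48.2 56.6
78 spine 44.3 fore -19.0 lay 48.6 57.0
lay free 44.56290504338444 56.4077276005738
-70 -78.88693522576861 -67.0766917499929 37
-62 -79.09470877913233 -66.52471151541832 36
-54 -77.36659786220957 -67.21328480609975 37
-46 -77.21408215500405 -66.65108813660635 38
-38 -77.32811969976794 -66.71797959638118 36
-30 -77.70278695679107 -66.61903332904704 37
```

```bash
python3 - <<'E'
from h import *
for c in ('top','scene'):
    d=np.load(c+'0.npy');P=cloud(c,d);q=pf(P)*1000;z=P[...,2]
    m=(d>0)&(z>.15)&(q[...,1]<-70)&(q[...,1]>-260)&(q[...,0]>-150)&(q[...,0]<140)
    h=np.histogram2d(q[m][:,1],q[m][:,0],bins=[range(-260,-60,20),range(-150,141,30)])[0].astype(int)
    print(c);print(h)
    viewer.capture(c)
    for k in ('lever_ball','lever_hinge'):
        for r in models.tip_of(c,k)[:1]: print(k,pf(r['xyz']),r['xyz'][2],r['p'])
    o=models.outline_of(c,'lever_ball')
    if o:
        mm=o[0]['mask']&(z>.27)&(d>0);print(mm.sum(),np.median(q[mm],axis=0) if mm.any() else 0, z[mm].max() if mm.any() else 0)
me()
E
```

```text
top
[[ 0  0  0  9 17  0 15  0 15]
 [ 0  0 12 17  6  9 13  1  8]
 [ 1 16 17 12  5 15  0 15  0]
 [19 17 12  5 15  9  6 13  0]
 [19  8 10 17 15  0 14  2 11]
 [11 17 17 15  2 12 12  1 12]
 [18 16 15  4 15 13  0 12  1]
 [17 16 13 29 67 14 30 44  3]
 [16 15  1 19 47  0 23 65  4]]
scene
[[ 0  0  0  0  0  0  0  0  0]
 [ 0  0  0  0  0  0  0  0  0]
 [ 0  0  0  0  0  0  0  0  0]
 [ 0  0  0  0  0  0  0  0  0]
 [ 0  0  0  0  0  0  0  0  0]
 [ 0  0  0  0  0  0  0  0  0]
 [ 0  0  0  0  0  0  0  0  0]
 [ 0  0  0 19 25 20 31 13  0]
 [ 0  0  0 11 59 23 32 59  1]]
lever_ball [-0.0237 -0.1107] 0.303 0.64
lever_hinge [ 0.0768 -0.1045] 0.1688 0.68
tcp press [-0.1329 -0.0301] 0.29981339535039747 [-21.4082  15.4901  95.4526  -0.0496  68.824  -17.2599]
```

```bash
python3 -m jog '[[0,0,0,-0.04,0,0,0],[0,-0.02,0.02,-0.06,0,0,0],[0,-0.05,0.06,-0.06,0,0,0],[0,-0.075,0.1,-0.06,0,0,0],[0,-0.075,0.113,-0.05,0,0,0],[0,-0.075,0.113,-0.037,0,0,0],[0,-0.075,0.113,-0.037,0,0,0]]'; python3 - <<'E'
from h import *
me()
_,d=viewer.capture('scene'),0
for r in models.tip_of('scene','lever_ball')[:2]: print(pf(r['xyz']),r['xyz'][2],r['p'])
E
```

```text
time_s: 31.42
position: [0.5954, -0.155, 0.3353]
tcp_rot: [[0.072, 0.997, -0.002], [0.997, -0.072, 0.0], [0.0, -0.002, -1.0]]
force: [0.8, 0.2, 0.4]
opening: 0.005
grasp_force: 0.0
tcp press [-0.0224 -0.1043] 0.335283256465536 [-24.9686  24.0982  76.0309  -0.0304  79.9615 -20.8476]
[-0.0214 -0.108 ] 0.3015 0.81
```

```bash
python3 -m jog '[[0,-0.003,-0.004,0.007,0,0,0],[0,-0.003,-0.009,0.015,0,0,0],[0,-0.003,-0.02,0.0246,0,0,0],[0,-0.003,-0.0295,0.035,0,0,0],[0,-0.003,-0.038,0.047,0,0,0],[0,-0.003,-0.046,0.059,0,0,0],[0,-0.003,-0.0526,0.0716,0,0,0],[0,-0.003,-0.058,0.085,0,0,0],[0,-0.003,-0.0625,0.0986,0,0,0],[0,-0.003,-0.0656,0.1126,0,0,0],[0,-0.003,-0.0675,0.127,0,0,0],[0,-0.003,-0.068,0.1413,0,0,0],[0,-0.003,-0.0677,0.153,0,0,0],[0,-0.003,-0.0677,0.153,0,0,0]]'; python3 - <<'E'
from h import *
me()
viewer.capture('scene')
for r in models.tip_of('scene','lever_ball')[:2]: print(pf(r['xyz']),r['xyz'][2],r['p'])
E
```

```text
time_s: 33.28
position: [0.5298, -0.1546, 0.183]
tcp_rot: [[0.073, 0.997, 0.002], [0.997, -0.073, -0.001], [-0.001, 0.002, -1.0]]
force: [-0.4, 0.1, 0.3]
opening: 0.005
grasp_force: 0.0
tcp press [-0.0878 -0.1085] 0.1829616037981759 [-27.8626  28.396   95.6921  -0.0203  55.8001 -23.692 ]
[-0.092  -0.1099] 0.1438 0.77
```

```bash
python3 -m jog '[[0,0,0,0.006,0,0,0],[0,0,0,0.01,0,0,0],[0,0,0,0.012,0,0,0],[0,0,0,0.014,0,0,0],[0,0,0,0.014,0,0,0]]'
```

```text
time_s: 34.0
position: [0.5305, -0.155, 0.1735]
tcp_rot: [[0.072, 0.997, 0.005], [0.997, -0.072, -0.003], [-0.003, 0.005, -1.0]]
force: [-5.7, 2.2, 20.6]
opening: 0.008
grasp_force: 10.0
```

```bash
python3 -m jog '[[0,0,0,0.002,0,0,0],[0,0,0,0.003,0,0,0],[0,0,0,0.003,0,0,0]]'
```

```text
time_s: 34.38
position: [0.5305, -0.155, 0.173]
tcp_rot: [[0.072, 0.997, 0.006], [0.997, -0.072, -0.004], [-0.004, 0.006, -1.0]]
force: [-9.2, 3.4, 34.4]
opening: 0.006
grasp_force: 17.4
```

```bash
python3 -m jog '[[0,0,0,-0.01,0,0,0],[0,0,0,-0.05,0,0,0],[0,0,0,-0.1,0,0,0],[0,0.03,-0.03,-0.127,0,0,0],[0,0.075,-0.045,-0.127,0,0,0],[0,0.075,-0.045,-0.127,0,0,0],[0,0.075,-0.045,-0.127,0,0,0]]'; python3 - <<'E'
from h import *
me();_,im,P=book('wrist');cv2.imwrite('pics/w9.png',cv2.resize(im[0:230,200:512],(780,575),interpolation=cv2.INTER_CUBIC))
q=pf(P)*1000;z=P[...,2];B=abs(z-.044)<.003;L=abs(z-.036)<.0035
for y0 in (-62,-56,50,60,70,78):
    s=abs(q[...,1]-y0)<2.5;b=q[B&s&(q[...,0]>-40)&(q[...,0]<60)][:,0]
    if len(b): print(y0,b.min(),b.max())
for x0 in (-62,-46,-30,-10,0,10):
    s=abs(q[...,0]-x0)<3;l=q[L&s&(q[...,1]<-50)&(q[...,1]>-95)][:,1];b=q[B&s&(q[...,1]<-45)&(q[...,1]>-95)][:,1]
    print(x0,'lay',l.min(),l.max(),'book',b.min() if len(b) else None)
viewer.capture('scene')
for k in ('lever_ball','weight_1','glue_pot','platen'):
    for r in models.tip_of('scene',k)[:1]: print(k,r['xyz'],pf(r['xyz']),r['p'])
E
```

```text
time_s: 35.25
position: [0.4908, -0.0769, 0.2938]
tcp_rot: [[0.072, 0.997, 0.004], [0.997, -0.072, -0.003], [-0.003, 0.004, -1.0]]
force: [-0.1, -0.6, 0.0]
opening: 0.003
grasp_force: 0.0
tcp press [-0.1322 -0.0337] 0.2937992666212428 [-21.7729  15.9408  95.8461  -0.0761  67.9319 -17.6135]
wrist book press mm ((12.65256118774414, 7.13568115234375), (149.64761352539062, 64.32622528076172), 89.79212951660156) 2423 [[-18.8388 -65.3777]
 [ 43.5881  81.8145]]
corner [ 0.0425 -0.0702] 0.0251
-62 -19.62469608641882 36.365213544115235
-56 -18.815627967694514 26.170983404688858
50 -19.082777439974123 44.67289869727494
60 -19.322833581585677 44.86382988594866
70 -18.865668685228894 45.04517546294027
78 -18.452871828527115 43.96195150660629
-62 lay -79.15261818036154 -67.63317198086779 book None
-46 lay -79.36583780063789 -67.56455849372458 book None
-30 lay -79.39186058393396 -67.56795221703753 book None
-10 lay -79.70717747363358 -70.30213974927136 book -67.608128996631
0 lay -79.41262697336887 -69.27964601888557 book -66.07472983235722
10 lay -78.01321482225435 -69.1944829254409 book -66.08809085255227
lever_ball [0.527, -0.1552, 0.1423] [-0.0906 -0.1093] 0.75
weight_1 [0.6928, 0.1634, -0.0005] [0.0526 0.2201] 0.65
glue_pot [0.5828, 0.4065, -0.0005] [-0.0741  0.4549] 0.95
platen [0.6211, -0.049, 0.0416] [-0.0041  0.0032] 0.67
```

View pics/w9.png

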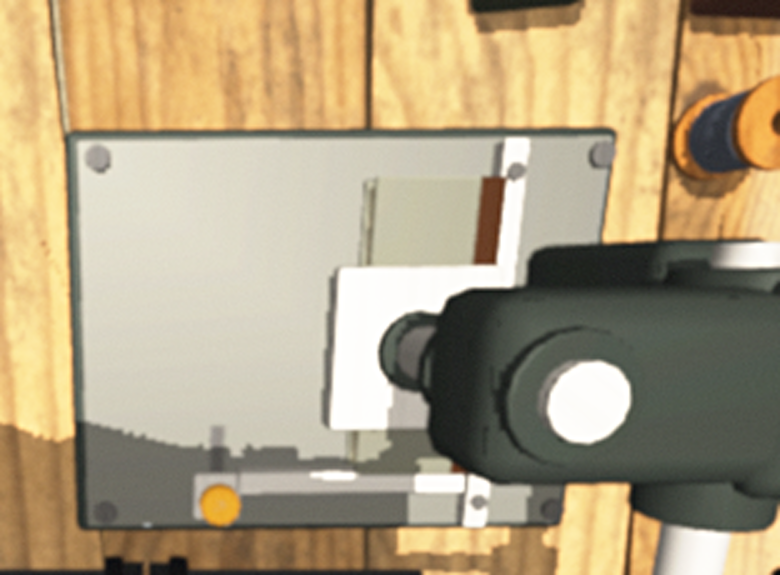

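```bash
python3 -c "
from rig import workorder
print(workorder.hand_in())"
```

```text
the job is handed in; nothing more can be done
None
```

I handed the job in at about 35 s: the book lies square and flush against the back and side lays and is nipped under the platen with the lever down; the side lay, paste pot and iron weight show no measurable shift in the camera images.

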